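# Close the misting tank: ratchet cap to its click, then shut the vent

## Robot

A 6-joint arm with a two-finger parallel gripper is mounted at the origin on the work surface. World frame = base frame: x ahead of the robot, y to its left, z up, the work surface at z = 0. Lengths are in mm, angles in rad, forces in N, time in s.
With the tool pointing down it reaches from about 250 to 800 mm from the base axis. Payload 8.5 kg.
Tool frame: the origin (TCP) lies at the very end of the fingers, on their centre line; the grasp point (between the pads) lies robot.pinch_z behind it (robot.pinch_z is the distance from the TCP to the grasp point, in mm); z points along the fingers, y is the line along which they close (so a half turn about z gives the same grasp; the last joint's range is limited). The gripper opens to 85 mm and grips with 20 to 120 N. Pads are 22 mm wide; open, the fingers measure 114 mm over their backs; the gripper's body (76 mm by 85 mm) begins 54 mm behind the grasp point. The pads swing forward as they close: fully open they stand 13 mm farther back than shut.
Start: joints at [1.117, 0.238, -0.013, 1.319, 0, 1.571], TCP at [230.131, 471.825, 231.276] pointing down, gripper open.
Joint ranges: [-2.66, 2.66], [-1.03, 1.9], [-1.14, 1.46], [-1.82, 2.27], [-1.45, 1.34], [-3.14, 3.14]. Speed limits (rad/s): [2.22, 2.22, 2.79, 3.14, 3.14, 3.14].

## Interface

Orientations are given as a 3x3 rotation matrix whose columns are the frame's x, y, z axes.
In Python, from station import robot, camera, job gives the robot as it stands. The module is installed in compiled form; this text tells all that it offers.
- The arm moves only by the tool apply_moves, never from a script. Its argument "targets" is a list of rows, each a list of 7 numbers: the shift along the world's x, y, z in cm, then the turn, a rotation vector about the world's x, y, z in rad, then the opening, from 0 (shut) to 1 (fully open). A call has 1 to 12 rows; each row is the pose to reach, as a shift and turn from the pose commanded when the call began; what a row does not reach only later rows make up. A row lasts 1/12 s, in which the tool goes at most 41.7 mm and 7.16 degrees, less where a joint would pass 70% of its speed; a pose out of reach is approached as far as the arm can. A call with a gripper value outside its range is refused whole. The fingers move at their own pace and stop on an object; "force" is the grip in N (left out, the last holds). Time passes only in rows, so rows that repeat a pose let the fingers close. It gives the time, the measured TCP pose, the force, the opening and the grip force at its end, in the units of the state.
- robot.read_state(): the state, without advancing time (a new reading comes with each control period).
- camera(name): name is "side" or "top" or "wrist"; returns a dict with "pixels" (420x560x3 uint8, red, green, blue), "camera_matrix" (3x3 intrinsics, pixels), "rvec" (rotation vector, rad) and "tvec" (3), from world to camera coordinates, as OpenCV has them. Camera axes: x right, y down, z forward; pixel columns grow to the right and rows downward; lengths in mm; the calibration is good to about 2 mm. A picture is of the moment at which its call begins. There is no depth.
- job.finish_job(): hands the job in; it is judged then, once.
The state is a dict: "clock": time; "q": joint angles; "joint_velocities": joint speeds; "joint_torque": joint torques, N m; "ee_pos": TCP position; "ee_rot": TCP orientation; "wrist_force": force on the tool from outside, world axes, zero at the start; "wrist_torque": the same for the moment, N m; "opening": opening from 0.0 (shut) to 1.0 (fully open); "finger_force": force on a finger pad.
Only numpy, scipy, OpenCV 4.12 (cv2) and the standard library are available. Lean on these libraries where they do the work, as an engineer would, in place of code of your own. Each camera call takes 0.05 s, during which the arm holds its last target. There are 200 camera calls.

## Task

Get the low grey misting tank ready to be pressurised. Screw its filler cap down clockwise by pushing its T-shaped handle round, until the cap is home and the handle slips and clicks over its ratchet at least once, then stop: six clicks are the most the ratchet should take. Only then swing the steel vent lever beside it fully shut against its stop, let go, and leave the pots, bottle and other things where they stand.

Things in the scene. Friction and masses are not known exactly. Their poses are not given: they have to be found in the camera images.
- tank: low grey pressure tank, 260 x 400 x 150 mm (x, y, z), fixed to the bench. Origin at the centre of its underside, z up. On its flat top (150 mm up), in the tank's axes: the cap's upright axis at x 0, y +90 mm; the vent lever's upright pivot at x +30, y -110 mm; a round gauge, 48 mm wide and 50 mm high, at x +100, y -105 mm
- bar_center (a point): the cap's T-handle: a black bar 150 mm long (75 either side of the axis), 16 thick, 36 high, with a 38 mm hub in its middle and a 64 mm disc under it. This point is on the cap's axis at half the bar's height, 60 mm above the tank's top; x runs along the bar, z up. The bar spans 42 to 78 mm above the tank's top and can be pushed on its sides, 30 to 70 mm from the axis. It does not sink as it turns
- handle (a joint): slip of the T-handle on its ratchet in rad: 0 at the start, grows as it slips clockwise (from above). While the cap screws down, the collar turns with the handle at a drag of about 0.04 N m (1 N at 50 mm) and this stays near 0. Once the cap is home the handle slips: in each click of 0.52 rad the torque rises to about 0.45 N m (9 N at 50 mm), then falls below half of that. Anticlockwise unscrews
- cap_pointer (a point): tip of the pointer lug on the rim of the cap's black screw collar (84 mm diameter, top 29 mm above the tank's top, under the handle); 47 mm from the cap's axis, 15 mm above the tank's top. It turns with the collar, not with the handle's slip. It meets the mark when the cap is home, but the cap starts half a turn to 1.6 turns short, so it may pass the mark once before
- tank_mark (a point): the dark index mark on the tank's top beside the collar, 55 mm from the cap's axis towards the tank's -x side. When the cap is home the pointer stands 8 mm from it (horizontally)
- vent (a joint): vent lever angle in rad: 0 fully open (lever points along the tank's -y), 1.571 fully shut on its stop (lever points along the tank's -x); it turns clockwise seen from above. It stays where it is left; drag about 0.08 N m (1.3 N at 60 mm from the pivot)
- vent_tip (a point): outer end of the steel vent lever, which is 85 mm long from its pivot, 14 mm thick, 22 mm high. Point at half its height, 28 mm above the tank's top; the lever spans 17 to 39 mm above it. Site's own -y axis points outward along the lever
- pot_on_tank: small terracotta pot, 56 mm wide, 55 mm high, standing on the tank's top between cap and vent, at the far side; origin at the centre of its underside. To be left alone
- big_pot: terracotta pot, 84 mm wide, 80 mm high, on the bench beside the tank's +y end; origin at the centre of its underside. To be left alone
- trowel: hand scoop with a wooden handle, about 240 mm long, lying on the bench. To be left alone
- cell_tray: orange plastic tray of 6 cells, 110 x 160 x 55 mm, on the bench; origin at the centre of its underside. To be left alone
- feed_bottle: white plastic bottle, 64 mm wide, 170 mm high, on the bench; origin at the centre of its underside. To be left alone
- dibber: turned wooden dibber, 160 mm long, lying on the bench. To be left alone
- mug: blue mug, 80 mm wide, 90 mm high, on the bench; origin at the centre of its underside. To be left alone

How it is judged:
By the outcome, as a careful person would: the job done as asked, in the order asked, and still so for the second after the job is handed in, with the robot touching nothing.
It also fails if it takes over 72 s, if anything falls off the work surface, if the arm or the gripper's body presses on something with over 40 N, if the wrist force passes 120 N, or if a joint passes its speed limit or range.

## Working session

There is one attempt and no reset: what is moved stays moved. The work goes in short steps, Python scripts to look and compute and a tool call to move; the robot and the scene stay as the last step left them, time stands still between calls to the robot, and variables do not carry over. Pictures are saved under pics/ and viewed, at most 10 in all, crops included, and the job is handed in when it is done.

Besides the shell and the picture viewer there is one more tool, called after "Request:" in YAML: its name, and indented under it one key for each argument. apply_moves: Moves the arm, as the interface text tells. Its arguments: {"type":"object","properties":{"targets":{"type":"array"},"force":{"type":"number"}},"required":["targets"]}

```bash
mkdir -p pics
cat > h.py <<'E'
import numpy as np, cv2
from station import robot, camera, job
def snap(n,f):
    c=camera(n); cv2.imwrite(f'pics/{f}.png',cv2.cvtColor(c['pixels'],cv2.COLOR_RGB2BGR))
    np.savez(f'pics/{f}.npz',K=c['camera_matrix'],r=c['rvec'],t=c['tvec']); return c
def ray(f,uv,z):
    d=np.load(f'pics/{f}.npz'); R=cv2.Rodrigues(d['r'])[0]; C=-R.T@d['t'].ravel()
    v=R.T@np.linalg.solve(d['K'],[uv[0],uv[1],1]); return C+v*(z-C[2])/v[2]
def proj(f,P):
    d=np.load(f'pics/{f}.npz'); return cv2.projectPoints(np.array(P,float).reshape(-1,1,3),d['r'],d['t'],d['K'],None)[0].reshape(-1,2)
E
python3 - <<'E'
from h import *
a=snap('top','t0');b=snap('side','s0')
for n in('t0','s0'):
    im=cv2.imread(f'pics/{n}.png'); cv2.imwrite(f'pics/{n}b.png',cv2.resize(im,(800,600)))
    d=np.load(f'pics/{n}.npz'); R=cv2.Rodrigues(d['r'])[0]; print(n,-R.T@d['t'].ravel(),R[2])
s=robot.read_state();print(s['clock'],s['ee_pos'],s['ee_rot'],s['opening'],robot.pinch_z)
E
```

```text
t0 [ 150.77198694   -7.22085154 1746.28900861] [ 0.21981107 -0.00946869 -0.97549651]
s0 [  352.25956839 -1063.89236043  1414.93421204] [ 0.09823965  0.63661146 -0.76490184]
0.1 [229.97330497 471.52293908 230.73195813] [[-8.98801391e-01  4.38355724e-01 -5.64287083e-04]
 [ 4.38356087e-01  8.98800573e-01 -1.21305676e-03]
 [-2.45688222e-05 -1.33765578e-03 -9.99999105e-01]] 0.9996283105347912 18.700000000000003
```

View pics/t0b.png

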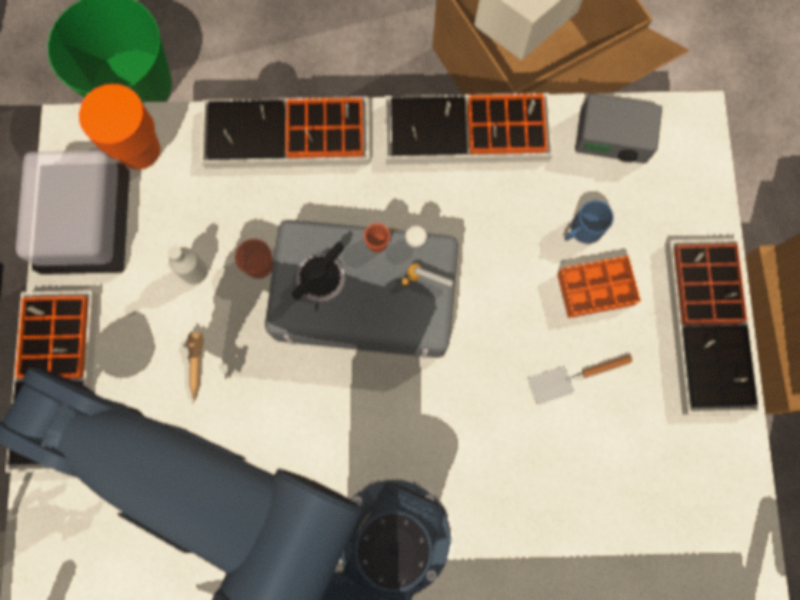

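View pics/s0b.png

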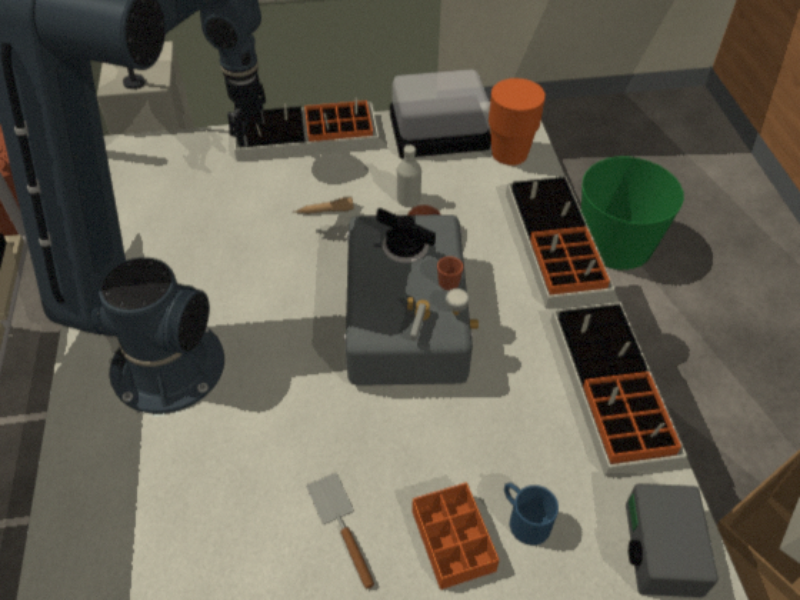

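The top view shows the tank spanning about (265–460, 220–355), with the cap at (320, 278) and the lever at (430, 275). The side view agrees. I'll enlarge both.

Run:
```python
from h import *
a=cv2.imread('pics/t0.png')[145:255,180:330]; b=cv2.imread('pics/s0.png')[135:275,235:340]
a=cv2.resize(a,(750,550),interpolation=cv2.INTER_CUBIC); cv2.imwrite('pics/t0c.png',a)
cv2.imwrite('pics/s0c.png',cv2.resize(b,None,fx=4,fy=4,interpolation=cv2.INTER_CUBIC))
```

```text
(no output)
```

View pics/t0c.png

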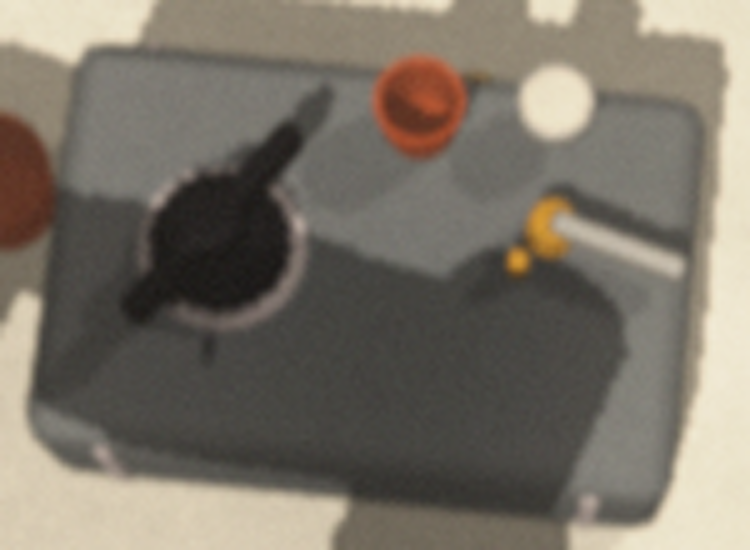

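View pics/s0c.png

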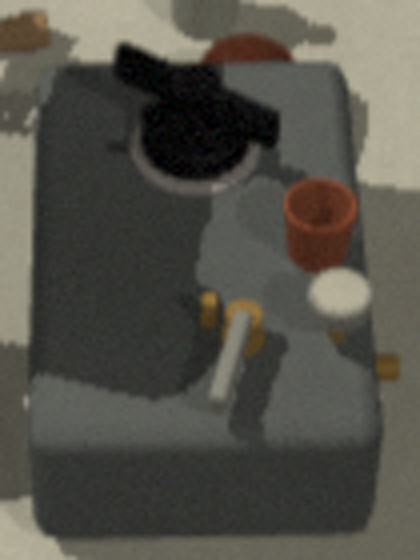

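The top crop shows bar ends near (135,305) and (290,135), the mark at (208,350), the gauge at (555,102) and the lever from (555,222) to (683,266). In the side crop the mark is at (115,146), the gauge at (340,292), the lever from (243,315) to (218,398) and the bar ends at (122,62) and (275,128). I'll fit the tank pose from both.

Run:
```python
from h import *
from scipy.optimize import least_squares
T=lambda u,v:(u/5+180-.4,v/5+145-.4); S=lambda u,v:(u/4+235-.4,v/4+135-.4)
obs=[('t0',T(208,350),(-55,90,150)),('t0',T(555,102),(100,-105,200)),('t0',T(213,220),(0,90,228)),
('s0',S(115,146),(-55,90,150)),('s0',S(340,292),(100,-105,200)),('s0',S(199,95),(0,90,210))]
def w(p,P):
    c,s=np.cos(p[2]),np.sin(p[2]); return [p[0]+c*P[0]-s*P[1],p[1]+s*P[0]+c*P[1],P[2]]
f=lambda p:np.concatenate([proj(n,w(p,P))[0]-uv for n,uv,P in obs])
r=least_squares(f,[450,0,0]);p=r.x;print(p,r.fun.reshape(-1,2).round(1))
for P in[(0,90,210),(-55,90,150),(30,-110,178),(100,-105,200)]:print(P,np.round(w(p,P)))
for n,F,a,b,z in[('t0',T,(135,305),(290,135),225),('t0',T,(550,222),(683,266),189),('s0',S,(122,62),(275,128),210),('s0',S,(243,315),(218,398),189)]:
    A,B=ray(n,F(*a),z),ray(n,F(*b),z);print(n,A.round(),B.round(),np.degrees(np.arctan2(*(B-A)[1::-1])))
print('pot',ray('t0',T(420,105),205),ray('s0',S(320,208),205))
```

```text
[ 5.38456752e+02  5.51413143e+01 -1.13555428e-01] [[ 0.7 -2. ]
 [-0.4 -0.1]
 [-0.9  0.2]
 [ 1.4  1.3]
 [-0.7 -0.1]
 [-2.3  0.3]]
(0, 90, 210) [549. 145. 210.]
(-55, 90, 150) [494. 151. 150.]
(30, -110, 178) [556. -58. 178.]
(100, -105, 200) [626. -61. 200.]
t0 [500. 188. 225.] [601.  97. 225.] -42.030213407852344
t0 [554. -57. 189.] [ 525. -136.  189.] -110.21580105189045
s0 [501. 190. 210.] [608. 101. 210.] -39.88133147914659
s0 [556. -64. 189.] [ 526. -136.  189.] -112.57625334093737
pot [623.95731293  19.72497704 205.        ] [628.10120848  17.85578124 205.        ]
```

Request:
apply_moves:
  targets:
    - [0,0,4,0,0,0,0]
    - [2,-3,8,0,0,0,0]
    - [5,-6,10,0,0,0,0]
    - [7.5,-9,10,0,0,0,0]
    - [10,-12.5,10,0,0,0,0]
    - [12.5,-15.5,10,0,0,0,0]
    - [15,-18.5,10,0,0,0,0]
    - [17.5,-21.5,10,0,0,0,0]
    - [20,-25,10,0,0,0,0]
    - [22.5,-28,10,0,0,0,0]
    - [24.5,-31,10,0,0,0,0]
    - [26,-32,10,0,0,0,0]
  force: 40

```text
clock: 1.1
ee_pos: [491.6, 147.8, 331.0]
ee_rot: [[-0.897, 0.441, -0.0], [0.441, 0.897, -0.001], [-0.0, -0.001, -1.0]]
wrist_force: [0.4, 0.3, -0.6]
opening: 0.001
finger_force: 0.0
```

Run:
```python
from h import *
snap('wrist','w0'); im=cv2.imread('pics/w0.png'); cv2.imwrite('pics/w0b.png',cv2.resize(im,(800,600)))
for P in [(551,144,210),(494,151,150),(500,189,210)]: print(proj('w0',P)*800/560)
print(robot.read_state()['ee_pos'])
```

```text
[[431.19004077 373.83726402]]
[[398.63672983 263.11034099]]
[[466.02532006 264.58307379]]
[493.43028056 147.89699527 330.45438078]
```

View pics/w0b.png

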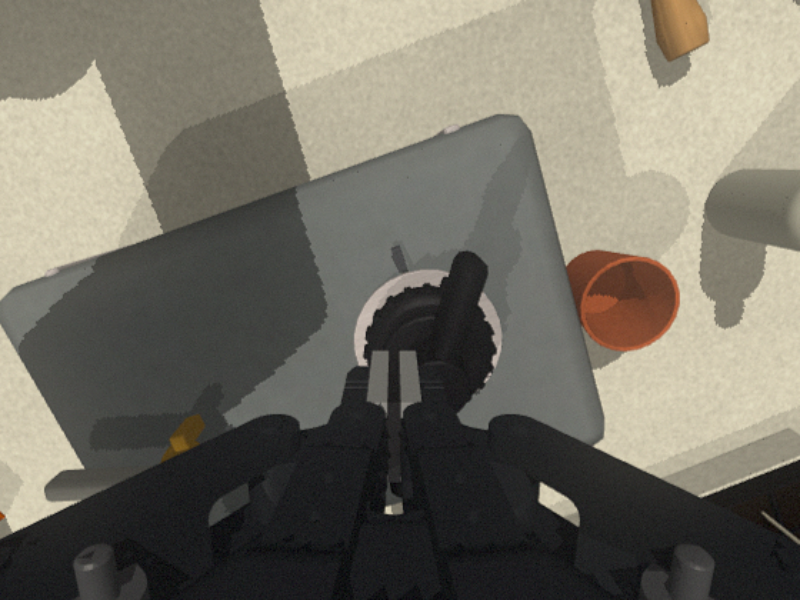

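The mark is at (399,258) and the bar end at (470,262), both as predicted. The pointer isn't visible here. I'll go down beside the bar and start circling.

```bash
cat > circ.py <<'E'
import numpy as np,sys
# circle shifts (cm) relative to angle a0, clockwise 10deg/row
c=np.array([55.1,14.4]);r=5.6
a0,n=float(sys.argv[1]),int(sys.argv[2])
p=lambda a:c+r*np.array([np.cos(np.radians(a)),np.sin(np.radians(a))])
s=np.array([float(x) for x in sys.argv[3:5]]) if len(sys.argv)>3 else p(a0)
print([[*(p(a0-10*i)-s).round(2).tolist(),0,0,0,0,0] for i in range(1,n+1)])
E
python3 circ.py 170 7 49.01 15.18; python3 circ.py 100 12; python3 circ.py 340 6; python3 circ.py 280 6;python3 circ.py 220 6;python3 circ.py 160 6;python3 circ.py 100 6;python3 circ.py 40 6
```

```text
[[0.83, 1.14, 0, 0, 0, 0, 0], [1.24, 2.02, 0, 0, 0, 0, 0], [1.8, 2.82, 0, 0, 0, 0, 0], [2.49, 3.51, 0, 0, 0, 0, 0], [3.29, 4.07, 0, 0, 0, 0, 0], [4.17, 4.48, 0, 0, 0, 0, 0], [5.12, 4.73, 0, 0, 0, 0, 0]]
[[0.97, 0.09, 0, 0, 0, 0, 0], [1.94, 0.0, 0, 0, 0, 0, 0], [2.89, -0.25, 0, 0, 0, 0, 0], [3.77, -0.67, 0, 0, 0, 0, 0], [4.57, -1.23, 0, 0, 0, 0, 0], [5.26, -1.92, 0, 0, 0, 0, 0], [5.82, -2.71, 0, 0, 0, 0, 0], [6.23, -3.6, 0, 0, 0, 0, 0], [6.49, -4.54, 0, 0, 0, 0, 0], [6.57, -5.51, 0, 0, 0, 0, 0], [6.49, -6.49, 0, 0, 0, 0, 0], [6.23, -7.43, 0, 0, 0, 0, 0]]
[[-0.41, -0.88, 0, 0, 0, 0, 0], [-0.97, -1.68, 0, 0, 0, 0, 0], [-1.66, -2.37, 0, 0, 0, 0, 0], [-2.46, -2.93, 0, 0, 0, 0, 0], [-3.35, -3.35, 0, 0, 0, 0, 0], [-4.29, -3.6, 0, 0, 0, 0, 0]]
[[-0.97, -0.09, 0, 0, 0, 0, 0], [-1.94, 0.0, 0, 0, 0, 0, 0], [-2.89, 0.25, 0, 0, 0, 0, 0], [-3.77, 0.67, 0, 0, 0, 0, 0], [-4.57, 1.23, 0, 0, 0, 0, 0], [-5.26, 1.92, 0, 0, 0, 0, 0]]
[[-0.56, 0.8, 0, 0, 0, 0, 0], [-0.97, 1.68, 0, 0, 0, 0, 0], [-1.23, 2.63, 0, 0, 0, 0, 0], [-1.31, 3.6, 0, 0, 0, 0, 0], [-1.23, 4.57, 0, 0, 0, 0, 0], [-0.97, 5.51, 0, 0, 0, 0, 0]]
[[0.41, 0.88, 0, 0, 0, 0, 0], [0.97, 1.68, 0, 0, 0, 0, 0], [1.66, 2.37, 0, 0, 0, 0, 0], [2.46, 2.93, 0, 0, 0, 0, 0], [3.35, 3.35, 0, 0, 0, 0, 0], [4.29, 3.6, 0, 0, 0, 0, 0]]
[[0.97, 0.09, 0, 0, 0, 0, 0], [1.94, 0.0, 0, 0, 0, 0, 0], [2.89, -0.25, 0, 0, 0, 0, 0], [3.77, -0.67, 0, 0, 0, 0, 0], [4.57, -1.23, 0, 0, 0, 0, 0], [5.26, -1.92, 0, 0, 0, 0, 0]]
[[0.56, -0.8, 0, 0, 0, 0, 0], [0.97, -1.68, 0, 0, 0, 0, 0], [1.23, -2.63, 0, 0, 0, 0, 0], [1.31, -3.6, 0, 0, 0, 0, 0], [1.23, -4.57, 0, 0, 0, 0, 0], [0.97, -5.51, 0, 0, 0, 0, 0]]
```

Request:
apply_moves:
  targets:
    - [0,0,-4,0,0,0,0]
    - [0,0,-8,0,0,0,0]
    - [0,0,-11,0,0,0,0]
    - [0,0,-13.3,0,0,0,0]
    - [0,0,-13.3,0,0,0,0]

```text
clock: 1.57
ee_pos: [487.4, 151.0, 193.6]
ee_rot: [[-0.899, 0.438, -0.008], [0.439, 0.899, -0.002], [0.006, -0.006, -1.0]]
wrist_force: [-0.9, 0.5, 0.1]
opening: -0.001
finger_force: 0.0
```

Request:
apply_moves:
  targets:
    - [0.83,1.14,0,0,0,0,0]
    - [1.24,2.02,0,0,0,0,0]
    - [1.8,2.82,0,0,0,0,0]
    - [2.49,3.51,0,0,0,0,0]
    - [3.29,4.07,0,0,0,0,0]
    - [4.17,4.48,0,0,0,0,0]
    - [5.12,4.73,0,0,0,0,0]

```text
clock: 2.15
ee_pos: [542.2, 199.8, 198.5]
ee_rot: [[-0.899, 0.438, 0.0], [0.438, 0.899, 0.0], [-0.0, 0.0, -1.0]]
wrist_force: [0.7, -0.8, 0.0]
opening: 0.0
finger_force: 0.4
```

Run:
```python
from h import *
snap('top','t1');snap('side','s1')
a=cv2.imread('pics/t1.png')[145:255,180:330]; b=cv2.imread('pics/s1.png')[135:245,235:340]
a=cv2.resize(a,(450,330),interpolation=3);b=cv2.resize(b,(315,330),interpolation=3)
cv2.imwrite('pics/m1.png',np.hstack([a,b])); s=robot.read_state();print(s['ee_pos'],s['wrist_force'])
```

```text
[543.03729614 199.60517393 198.00543133] [ 0.50236837  0.32376413 -0.38187884]
```

View pics/m1.png

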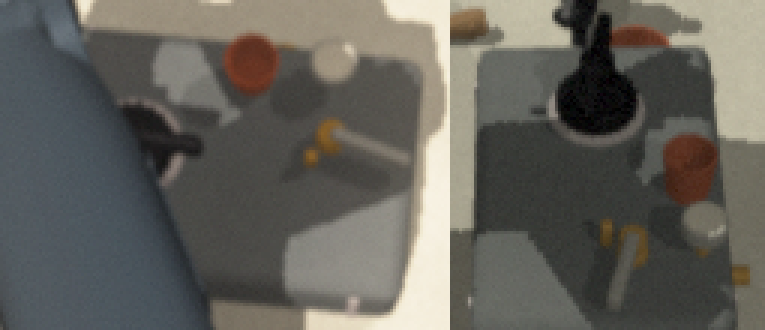

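The bar has turned with the finger: the side crop shows it pointing away at (600,40). On with the turning.

Request:
apply_moves:
  targets:
    - [0.97,0.09,0,0,0,0,0]
    - [1.94,0.0,0,0,0,0,0]
    - [2.89,-0.25,0,0,0,0,0]
    - [3.77,-0.67,0,0,0,0,0]
    - [4.57,-1.23,0,0,0,0,0]
    - [5.26,-1.92,0,0,0,0,0]
    - [5.82,-2.71,0,0,0,0,0]
    - [6.23,-3.6,0,0,0,0,0]
    - [6.49,-4.54,0,0,0,0,0]
    - [6.57,-5.51,0,0,0,0,0]
    - [6.49,-6.49,0,0,0,0,0]
    - [6.23,-7.43,0,0,0,0,0]

```text
clock: 3.25
ee_pos: [603.6, 123.7, 198.3]
ee_rot: [[-0.899, 0.439, 0.0], [0.439, 0.899, -0.0], [-0.0, 0.0, -1.0]]
wrist_force: [0.2, -0.0, 0.4]
opening: -0.0
finger_force: 0.4
```

Request:
apply_moves:
  targets:
    - [-0.41,-0.88,0,0,0,0,0]
    - [-0.97,-1.68,0,0,0,0,0]
    - [-1.66,-2.37,0,0,0,0,0]
    - [-2.46,-2.93,0,0,0,0,0]
    - [-3.35,-3.35,0,0,0,0,0]
    - [-4.29,-3.6,0,0,0,0,0]

```text
clock: 3.75
ee_pos: [559.7, 88.3, 198.4]
ee_rot: [[-0.899, 0.439, 0.0], [0.439, 0.899, -0.0], [-0.0, -0.0, -1.0]]
wrist_force: [0.8, 0.4, -0.1]
opening: 0.0
finger_force: 0.4
```

Request:
apply_moves:
  targets:
    - [-0.97,-0.09,0,0,0,0,0]
    - [-1.94,0.0,0,0,0,0,0]
    - [-2.89,0.25,0,0,0,0,0]
    - [-3.77,0.67,0,0,0,0,0]
    - [-4.57,1.23,0,0,0,0,0]
    - [-5.26,1.92,0,0,0,0,0]

```text
clock: 4.25
ee_pos: [507.2, 108.6, 198.4]
ee_rot: [[-0.899, 0.438, 0.0], [0.438, 0.899, -0.0], [-0.0, -0.0, -1.0]]
wrist_force: [1.5, 0.3, -0.3]
opening: 0.0
finger_force: 0.4
```

Run:
```python
from h import *
snap('top','t2');snap('side','s2');snap('wrist','w2')
a=cv2.imread('pics/t2.png')[145:255,180:330]; b=cv2.imread('pics/s2.png')[135:245,235:340]
a=cv2.resize(a,(450,330),interpolation=3);b=cv2.resize(b,(315,330),interpolation=3)
w=cv2.resize(cv2.imread('pics/w2.png')[:210],(765,268))
w=cv2.imread('pics/w2.png')[60:330,:]; w=cv2.resize(w,(540,260))
w=cv2.copyMakeBorder(w,0,0,0,225,0)
cv2.imwrite('pics/m2.png',np.vstack([np.hstack([a,b]),w])); s=robot.read_state();print(s['ee_pos'],s['wrist_force'])
```

```text
[507.62574046 108.89817629 198.39737199] [-0.47760897 -0.28141397 -0.37325789]
```

View pics/m2.png

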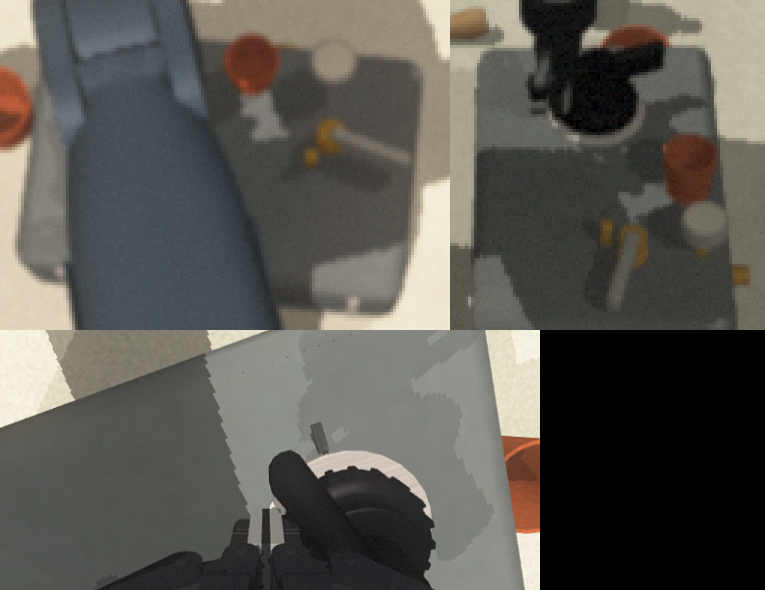

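Still light, and the bar follows with no pointer at the mark (320,438). On with 60° steps.

Request:
apply_moves:
  targets:
    - [-0.56,0.8,0,0,0,0,0]
    - [-0.97,1.68,0,0,0,0,0]
    - [-1.23,2.63,0,0,0,0,0]
    - [-1.31,3.6,0,0,0,0,0]
    - [-1.23,4.57,0,0,0,0,0]
    - [-0.97,5.51,0,0,0,0,0]

```text
clock: 4.9
ee_pos: [497.7, 162.8, 198.1]
ee_rot: [[-0.898, 0.439, -0.001], [0.439, 0.898, -0.003], [-0.001, -0.003, -1.0]]
wrist_force: [0.1, -10.9, -0.5]
opening: -0.003
finger_force: 4.1
```

Request:
apply_moves:
  targets:
    - [0.41,0.88,0,0,0,0,0]
    - [0.97,1.68,0,0,0,0,0]
    - [1.66,2.37,0,0,0,0,0]
    - [2.46,2.93,0,0,0,0,0]

```text
clock: 5.23
ee_pos: [521.2, 192.4, 197.5]
ee_rot: [[-0.899, 0.438, -0.004], [0.438, 0.899, -0.003], [0.002, -0.004, -1.0]]
wrist_force: [-5.2, -5.1, 0.1]
opening: -0.001
finger_force: 2.8
```

The force jumped to 11 N, so the cap is home. Another 40° carried it over the ratchet. I'll back off, rise and look.

Request:
apply_moves:
  targets:
    - [-0.5,-0.3,0,0,0,0,0]
    - [-1.3,-0.8,0,0,0,0,0]
    - [-1.5,-0.9,3,0,0,0,0]
    - [-1.5,-1.5,7,0,0,0,0]
    - [-1.5,-2.5,11,0,0,0,0]
    - [-1.5,-3.5,14,0,0,0,0]
    - [-1.5,-4,15,0,0,0,0]

```text
clock: 5.82
ee_pos: [507.8, 151.8, 353.3]
ee_rot: [[-0.899, 0.439, 0.006], [0.439, 0.899, 0.002], [-0.005, 0.004, -1.0]]
wrist_force: [-0.6, 1.0, -1.8]
opening: -0.002
finger_force: 0.0
```

Run:
```python
from h import *
snap('wrist','w3'); im=cv2.imread('pics/w3.png')[100:350,150:450]; cv2.imwrite('pics/w3b.png',cv2.resize(im,(720,600),interpolation=3))
c=lambda P:((proj('w3',P)-[150,100])*2.4).round()
print(c((551,144,210)),c((551,144,165)),c((494,151,150)))
print(robot.read_state()['ee_pos'])
```

```text
[[329. 329.]] [[325. 292.]] [[282. 160.]]
[508.09385026 151.42152506 353.02793605]
```

View pics/w3b.png

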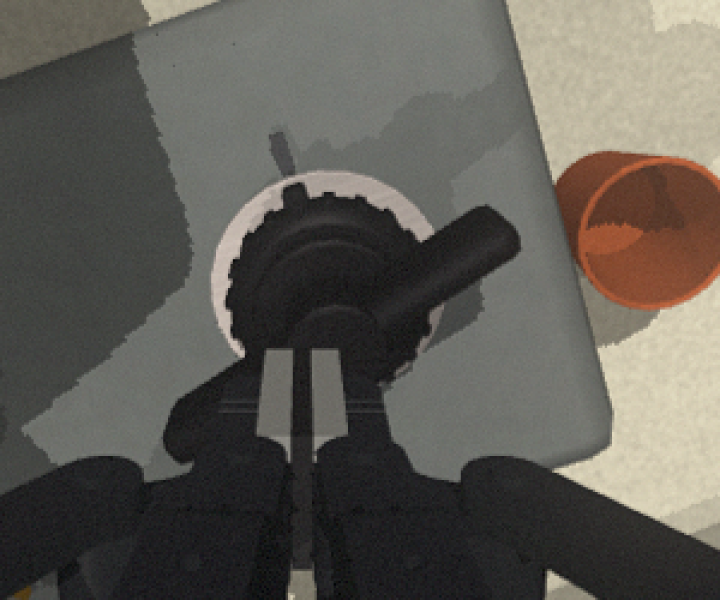

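The pointer lug at (295,190) lines up with the mark at (283,152), so the cap is home. The bar ends at (500,230). I'll check the bar's final angle, then move on to the vent.

Run:
```python
from h import *
e=ray('w3',(500/2.4+150,228/2.4+100),222); d=e[:2]-[551,144]; print(e,np.degrees(np.arctan2(d[1],d[0])))
e=ray('w3',(295/2.4+150,188/2.4+100),170); print(e)
pv=np.array([55.7,-5.8]); s=np.array([56.6,-12.6])
for a in range(-90,-175,-8):
    t=np.radians(a); print(a,(pv+6.5*np.array([np.cos(t),np.sin(t)])-s).round(2))
```

```text
[538.89501811 214.5093069  222.        ] 99.74152835619097
[504.0142141  152.53169905 170.        ]
-90 [-0.9  0.3]
-98 [-1.8   0.36]
-106 [-2.69  0.55]
-114 [-3.54  0.86]
-122 [-4.34  1.29]
-130 [-5.08  1.82]
-138 [-5.73  2.45]
-146 [-6.29  3.17]
-154 [-6.74  3.95]
-162 [-7.08  4.79]
-170 [-7.3   5.67]
```

Request:
apply_moves:
  targets:
    - [0.5,-4,0,0,0,0,0]
    - [1.5,-8,0,0,0,0,0]
    - [2.5,-12,0,0,0,0,0]
    - [3.5,-16,0,0,0,0,0]
    - [4.5,-20,0,0,0,0,0]
    - [5.3,-24,0,0,0,0,0]
    - [5.8,-27.8,0,0,0,0,0]
    - [5.8,-27.8,-4,0,0,0,0]
    - [5.8,-27.8,-8,0,0,0,0]
    - [5.8,-27.8,-8,0,0,0,0]

```text
clock: 6.7
ee_pos: [559.8, -124.9, 258.2]
ee_rot: [[-0.898, 0.44, -0.017], [0.44, 0.898, 0.004], [0.017, -0.004, -1.0]]
wrist_force: [-0.6, -0.4, -1.6]
opening: -0.002
finger_force: 0.0
```

Request:
apply_moves:
  targets:
    - [0,0,0,0,0,0,0]
    - [0,0,-3,0,0,0,0]
    - [0,0,-6,0,0,0,0]
    - [0,0,-8,0,0,0,0]
    - [0,0,-9.4,0,0,0,0]
    - [0,0,-9.4,0,0,0,0]

```text
clock: 7.2
ee_pos: [566.6, -124.8, 174.6]
ee_rot: [[-0.899, 0.437, 0.0], [0.437, 0.899, 0.0], [-0.0, 0.0, -1.0]]
wrist_force: [-2.1, -0.0, 0.6]
opening: 0.0
finger_force: 0.0
```

Request:
apply_moves:
  targets:
    - [-0.9,0.3,0,0,0,0,0]
    - [-1.8,0.36,0,0,0,0,0]
    - [-2.69,0.55,0,0,0,0,0]
    - [-3.54,0.86,0,0,0,0,0]
    - [-4.34,1.29,0,0,0,0,0]
    - [-5.08,1.82,0,0,0,0,0]
    - [-5.73,2.45,0,0,0,0,0]
    - [-6.29,3.17,0,0,0,0,0]
    - [-6.6,3.6,0,0,0,0,0]

```text
clock: 7.95
ee_pos: [498.9, -88.7, 174.3]
ee_rot: [[-0.899, 0.438, -0.001], [0.438, 0.899, 0.0], [0.001, -0.0, -1.0]]
wrist_force: [0.2, -0.7, 0.9]
opening: 0.004
finger_force: 0.7
```

Request:
apply_moves:
  targets:
    - [-0.1,0.3,0,0,0,0,0]
    - [-0.2,0.6,0,0,0,0,0]
    - [-0.3,0.9,0,0,0,0,0]

```text
clock: 8.2
ee_pos: [497.0, -80.3, 174.2]
ee_rot: [[-0.899, 0.438, -0.0], [0.438, 0.899, -0.0], [0.0, -0.0, -1.0]]
wrist_force: [1.1, -1.0, 0.8]
opening: -0.004
finger_force: 0.7
```

Request:
apply_moves:
  targets:
    - [0,0.3,0,0,0,0,0]
    - [0,0.6,0,0,0,0,0]
    - [0,0.8,0,0,0,0,0]

```text
clock: 8.45
ee_pos: [496.9, -72.3, 174.1]
ee_rot: [[-0.899, 0.438, -0.001], [0.438, 0.899, -0.0], [0.001, -0.0, -1.0]]
wrist_force: [-1.2, -1.3, 0.8]
opening: -0.001
finger_force: 0.8
```

Request:
apply_moves:
  targets:
    - [0,0.3,0,0,0,0,0]
    - [0,0.5,0,0,0,0,0]
    - [0,0.5,0,0,0,0,0]

```text
clock: 8.7
ee_pos: [496.9, -70.6, 174.3]
ee_rot: [[-0.898, 0.44, -0.001], [0.44, 0.898, -0.008], [-0.003, -0.007, -1.0]]
wrist_force: [-2.3, -18.5, 0.0]
opening: 0.0
finger_force: 9.7
```

The lever is on its stop at 18 N. I'll back off, rise and check.

Request:
apply_moves:
  targets:
    - [0,-0.8,0,0,0,0,0]
    - [0,-2,0,0,0,0,0]
    - [0,-2.5,3,0,0,0,0]
    - [0,-3,7,0,0,0,0]
    - [0,-3,11,0,0,0,0]
    - [-1,-5,15,0,0,0,0]
    - [-3,-8,17,0,0,0,0]
    - [-6,-10,17,0,0,0,0]
    - [-9,-12,17,0,0,0,0]
    - [-9,-12,17,0,0,0,0]
    - [-9,-12,17,0,0,0,0]

```text
clock: 9.62
ee_pos: [406.0, -188.6, 344.8]
ee_rot: [[-0.897, 0.441, 0.001], [0.441, 0.897, 0.0], [-0.001, 0.001, -1.0]]
wrist_force: [0.1, 0.5, 0.4]
opening: 0.001
finger_force: 0.0
```

Run:
```python
from h import *
snap('top','t4');snap('side','s4')
a=cv2.imread('pics/t4.png')[135:265,175:335]; b=cv2.imread('pics/s4.png')[130:265,235:340]
a=cv2.resize(a,(480,390),interpolation=3);b=cv2.resize(b,(303,390),interpolation=3)
cv2.imwrite('pics/m4.png',np.hstack([a,b])); s=robot.read_state();print(s['ee_pos'],s['wrist_force'])
```

```text
[ 407.36788185 -187.7230138   344.22025589] [-0.49031843  1.0467087   0.59684837]
```

View pics/m4.png

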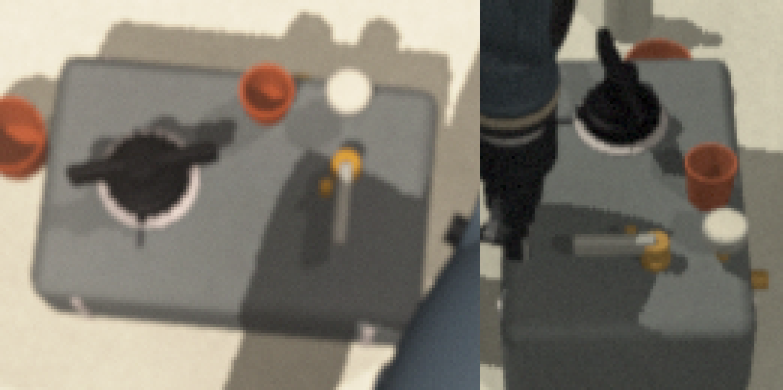

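The lever points along the tank's -x, from (345,165) to (342,240), on its stop. The pointer is at the mark and the pots haven't moved.

```bash
python3 -c "
from station import job
print(job.finish_job())"
```

```text
the job is handed in; nothing more can be done
None
```

The filler cap is home with its pointer on the mark, and the handle slipped an estimated 1 to 3 clicks, judged from push force and angle because there is no click readout; after that I swung the vent lever shut against its stop and let go, and the job was handed in at about 10 s with the pots on and beside the tank where they were.

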